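# Load a battery pack into the bench tester and snap its cover shut

## Robot

A 6-joint arm with a two-finger parallel gripper is mounted at the origin on the work surface. World frame = base frame: x ahead of the robot, y to its left, z up, the work surface at z = 0. Lengths are in m, angles in rad, forces in N, time in s.
With the tool pointing down it reaches from about 0.225 to 0.875 m from the base axis. Payload 3.4 kg.
Tool frame: the origin (TCP) lies at the very end of the fingers, on their centre line; the grasp point (between the pads) lies 19 mm behind it; z points along the fingers, y is the line along which they close (so a half turn about z gives the same grasp; the last joint's range is limited). The gripper opens to 85 mm and grips with 20 to 120 N. Pads are 22 mm wide; open, the fingers measure 114 mm over their backs; the gripper's body (76 mm by 85 mm) begins 54 mm behind the grasp point. The pads swing forward as they close: fully open they stand 13 mm farther back than shut.
Start: joints at [-1.451, 0.276, 1.505, -0, 1.361, -0.121], TCP at [0.137, -0.558, 0.207] pointing down, gripper open.
Joint ranges: [-2.89, 2.89], [-0.75, 2.08], [0.22, 2.7], [-1.18, 4.32], [0.11, 2.71], [-2.7, 2.7]. Speed limits (rad/s): [2.57, 2.57, 3.14, 3.14, 3.14, 3.14].

## Interface

Orientations are given as a unit quaternion [w, x, y, z].
In Python, from rig import manip, get_image, camera_info gives the robot as it stands. The module is installed in compiled form; this text tells all that it offers.
- The arm moves only by the shell command python3 -m crank 'ROWS' [FORCE]. ROWS is a JSON object of lists of equal length, an entry for each row: "translation": the shift along the tool's x, y, z in mm, a list of three; "roll": the turn about the tool's z in rad; "fingers": the opening, from 0 (shut) to 1 (fully open). A call has 1 to 8 rows; each row shifts and turns the commanded pose from where the row before left it, along the tool's axes as they then stand; what a row does not reach is not made up. A row lasts 1/10 s, in which the tool goes at most 50 mm and 8.59 degrees, less where a joint would pass 70% of its speed; a pose out of reach is approached as far as the arm can. A call is refused whole if a number of a shift passes 50 or a number of a turn 0.15, either way. A call with a gripper value outside its range is refused whole. The fingers move at their own pace and stop on an object; FORCE is the grip in N (left out, the last holds). Time passes only in rows, so rows that do not move let the fingers close. It gives the time, the measured TCP pose, the force, the opening and the grip force at its end, in the units of the state.
- manip.get_state(): the state, without advancing time (a new reading comes with each control period).
- get_image(name): name is "side" or "top"; returns the picture (480x640x3 uint8, blue, green, red); there is no depth.
- camera_info(name): a dict with "mtx" (3x3 intrinsics, pixels), "rvec" (rotation vector, rad) and "tvec" (3), from world to camera coordinates, as OpenCV has them. Camera axes: x right, y down, z forward; pixel columns grow to the right and rows downward; lengths in m; the calibration is good to about 2 mm. A picture is of the moment at which its call begins. camera_info takes no time and is no camera call.
- manip.sign_off(): hands the job in; it is judged then, once.
The state is a dict: "clock": time; "qpos": joint angles; "qd": joint speeds; "effort": joint torques, N m; "position": TCP position; "ee_rot": TCP orientation; "contact_force": force on the tool from outside, world axes, zero at the start; "moment": the same for the moment, N m; "width": finger opening in m; "gripper_force": force on a finger pad.
Only numpy, scipy, OpenCV 4.12 (cv2) and the standard library are available. Lean on these libraries where they do the work, as an engineer would, in place of code of your own. Each camera call takes 0.05 s, during which the arm holds its last target. There are 200 camera calls.

## Task

Plug the smaller battery pack squarely into the sloping bay of the battery tester until it is fully home and let go of it, then swing the tester's cover over it and press the cover's free edge down until it clicks shut. Do not disturb the larger pack, the bottle, the tape roll or the screwdriver.

Things in the scene. Friction and masses are not known exactly. Their poses are not given: they have to be found in the camera images.
- pack_center (a point): Centre (half-way up) of the smaller battery pack, to be plugged in: loose black block, 0.15-0.31 kg. Body 70 (x) x 40 (y) x 36 mm high, foot stepped: lowest 6 mm 3 mm slimmer all round, next 6 mm 1.5 mm; centred on top a grip rib 46 long (x), 14 thick (y), 26 mm tall. Height 62 mm; this point is 31 mm above the underside, 5 mm below the rib's foot. z up. Symmetrical: fits either way round.
- bay: The tester's bay: grey block 110 (x) x 84 (y) x 44 mm on a black dock, its face sloping 25 degrees down towards the robot. Origin at the centre of the socket's mouth in the face, 75 mm above the bench; z points squarely out of the face, x up the slope to the hinge. Socket: rectangular blind hole 73 (x) x 43 (y) mm, 34 mm deep along -z, mouth chamfered 3 mm.
- bay_home (a point): Where the pack's centre is when it is fully home on the hole's floor: 3 mm below the face, on the bay's axis; axes as the bay's. The pack's rib then lies along the bay's x, its foot 2 mm above the face.
- cover (a joint): Angle of the hinged cover, rad: 0 shut (rim on the bay's face), growing as it opens; starts at 1.8 to 2.1, at most 2.3. Grey hollow shell 105 long, 76 wide, 34 mm high, walls 3 mm, with room for the seated pack. The hinge is stiff: the cover stays where left, 1 N at its free edge moves it. In the last 0.1 rad it meets a spring catch; about 6 N near the free edge snaps it shut for good.
- catch_top (a point): Top of the spring catch, a steel tongue 40 mm wide standing at the lower edge of the bay block, 62 mm down the slope from the bay's origin and 15 mm above the face; it latches the cover's free edge by itself.
- cover_hinge (a point): Mid-point of the cover's hinge line, which runs along the bay's y: 55 mm from the bay's origin along its x, level with the face; axes as the bay's.
- cover_edge (a point): Middle of the cover's free edge, at its outer corner: 107 mm from the hinge along the cover, 34 mm above its rim. Axes are the cover's: z out of its outer face, -x from the hinge to the free edge, y along the edge; when shut they match the bay's axes.
- spare_center (a point): Centre of the larger battery pack, which does not fit: loose black block 96 by 56 by 36 mm with the same rib, half-way up its 62 mm height. Leave it alone.
- bottle: White plastic bottle, 56 mm across, 130 mm tall; origin under its centre. Leave it alone.
- tape: Roll of tape lying flat, 90 mm across, 24 mm high; origin under its centre. Leave it alone.
- driver: Screwdriver lying on the bench, 180 mm long along its x. Leave it alone.
Things that resemble listed ones, but are neither listed nor needed, are in the scene too. What is shaped like the part that bears pack_center but red or yellow is not meant.

How it is judged:
By the outcome, as a careful person would: the job done as asked, in the order asked, and still so for the second after the job is handed in, with the robot touching nothing.
It also fails if it takes over 58 s, if anything falls off the work surface, if the arm or the gripper's body presses on something with over 40 N, if the wrist force passes 120 N, or if a joint passes its speed limit or range.

## Working session

There is one attempt and no reset: what is moved stays moved. The work goes in short steps, Python scripts to look and compute and a shell command to move; the robot and the scene stay as the last step left them, time stands still between calls to the robot, and variables do not carry over. Pictures are saved under pics/ and viewed, at most 10 in all, crops included, and the job is handed in when it is done.

```bash
mkdir -p pics; python3 - <<'E'
from rig import manip,get_image,camera_info
import cv2,numpy as np
for n in("side","top"):
    cv2.imwrite(f"pics/{n}0.png",get_image(n)); c=camera_info(n)
    R=cv2.Rodrigues(np.array(c["rvec"],float))[0]; print(n,np.array(c["mtx"]).round(1).tolist(),(-R.T@np.array(c["tvec"]).ravel()).round(3),R.round(3).tolist())
print(manip.get_state())
E
```

```text
side [[435.6, 0.0, 326.3], [0.0, 435.6, 236.5], [0.0, 0.0, 1.0]] [0.353 0.625 0.911] [[-0.949, -0.315, 0.016], [-0.256, 0.74, -0.621], [0.184, -0.594, -0.783]]
top [[457.8, 0.0, 321.7], [0.0, 457.8, 245.5], [0.0, 0.0, 1.0]] [ 0.395 -0.017  1.029] [[-0.021, -1.0, -0.016], [-0.987, 0.023, -0.16], [0.16, 0.013, -0.987]]
{'clock': 0.1, 'qpos': array([-1.45098057e+00,  2.76514114e-01,  1.50596072e+00,  1.49209860e-05,
        1.36069192e+00, -1.20994084e-01]), 'qd': array([ 0.00114358, -0.00189959, -0.00218202, -0.0007917 , -0.00077334,
        0.00102876]), 'effort': array([ 7.05063812e-04, -4.17700124e+01, -2.46406263e+01, -2.03965074e-04,
        5.84721740e-03,  4.69510852e-06]), 'position': array([ 0.1370768 , -0.55792502,  0.20655455]), 'ee_rot': array([-7.87048204e-04,  9.92759961e-01,  1.20112618e-01,  7.75890530e-06]), 'contact_force': array([-0.59546592, -0.61133391, -0.33528676]), 'moment': array([-0.02782082, -0.06161875, -0.01427384]), 'gripper_force': 0.0, 'width': 0.08562330501302241}
```

View pics/side0.png

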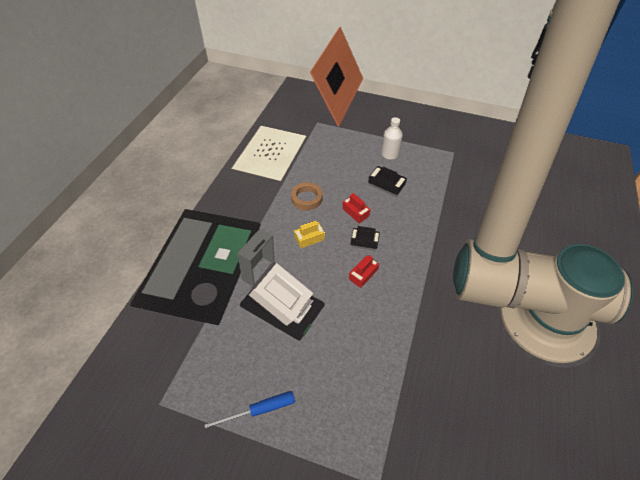

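View pics/top0.png

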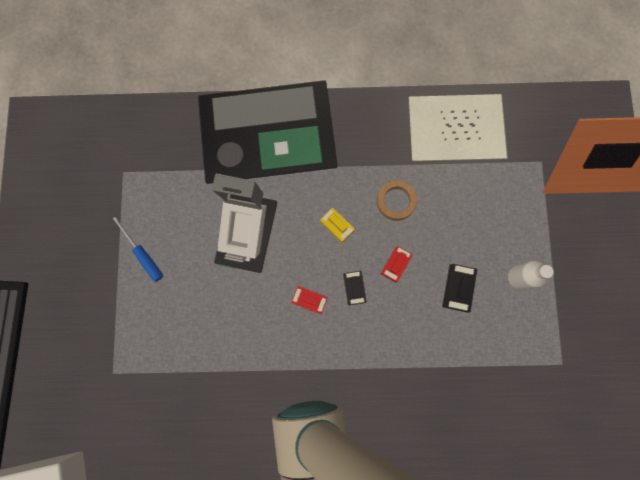

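The small pack is at top (355,288) and side (365,237). The bay is at top (242,231) and side (285,292), with the cover open beyond it. Next I'll zoom in for corner positions.

```bash
python3 - <<'E'
import cv2,numpy as np
t=cv2.imread("pics/top0.png");s=cv2.imread("pics/side0.png")
def c(im,x,y,w,h,k=5):
    o=cv2.resize(im[y:y+h,x:x+w],None,fx=k,fy=k,interpolation=cv2.INTER_CUBIC)
    for u in range(0,w,10): cv2.putText(o,str(x+u),(u*k,8),0,.3,(0,255,255),1); cv2.line(o,(u*k,10),(u*k,14),(0,255,255))
    for v in range(0,h,10): cv2.putText(o,str(y+v),(0,v*k+4),0,.3,(0,255,255),1)
    return o
a=np.hstack([c(t,205,165,80,110),c(s,235,230,80,110)])
cv2.imwrite("pics/bay.png",a)
b=np.hstack([c(t,335,265,40,45,10),c(s,345,220,40,45,10)]);cv2.imwrite("pics/pack.png",b)
E
```

```text
(no output)
```

View pics/bay.png

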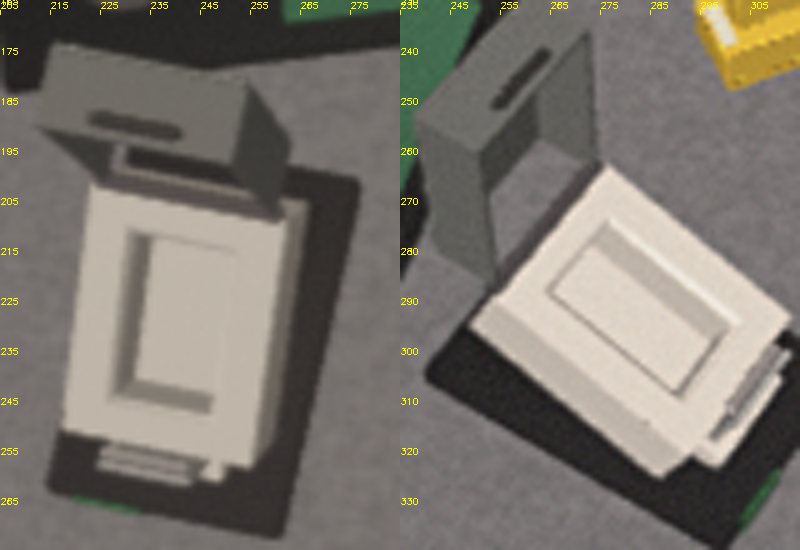

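View pics/pack.png

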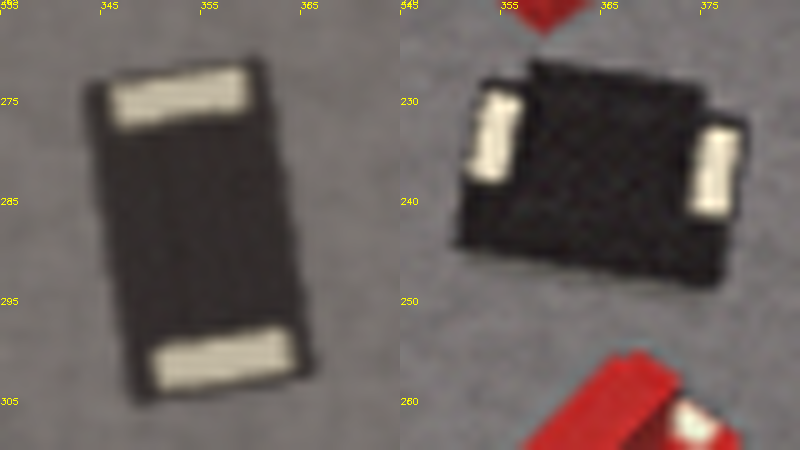

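```bash
cat >lib.py <<'E'
import numpy as np,cv2
from rig import camera_info
C={n:camera_info(n) for n in("side","top")}
def proj(n,P):
    c=C[n];return cv2.projectPoints(np.array(P,float).reshape(-1,1,3),np.array(c["rvec"],float),np.array(c["tvec"],float),np.array(c["mtx"],float),None)[0].reshape(-1,2)
S=np.radians(25)
def bayR(psi):
    c,s=np.cos(psi),np.sin(psi);Rz=np.array([[c,-s,0],[s,c,0],[0,0,1]])
    return Rz@np.array([[np.cos(S),0,-np.sin(S)],[0,1,0],[np.sin(S),0,np.cos(S)]])
def coverpts(o,R,th,L):
    out=[]
    for d,y,h in L:
        out.append(o+R@np.array([.055-d*np.cos(th)+h*np.sin(th),y,d*np.sin(th)+h*np.cos(th)]))
    return np.array(out)
E
python3 - <<'E'
from lib import *
from scipy.optimize import least_squares as ls
def px(n,l):
    x0,y0,du=(205,165,0) if n=="top" else (235,230,400)
    return np.array([[x0+(u-du+.5)/5-.5,y0+(v+.5)/5-.5] for u,v in l])
ft=px("top",[(62,432),(250,468),(92,183)]);Ft=[(-55,42),(-55,-42),(55,42)]
fs=px("side",[(607,165),(790,318),(500,297),(690,455)]);Fs=[(55,-42),(-55,-42),(55,42),(-55,42)]
sg=np.array([(1,1),(-1,1),(-1,-1),(1,-1)])
st=px("top",[(130,230),(108,398),(212,414),(240,250)]);ss=px("side",[(548,290),(683,395),(735,325),(608,218)])
ct=px("top",[(37,128),(232,165),(62,45),(248,82)]);Ct=[(.107,.038,0),(.107,-.038,0),(.107,.038,.034),(.107,-.038,.034)]
cs=px("side",[(478,155),(590,28),(418,112)]);Cs=[Ct[0],Ct[1],Ct[2]]
def f(p):
    x,y,psi,a,b,th=p;o=np.array([x,y,.075]);R=bayR(psi)
    g=lambda L:[o+R@np.array([u,v,0])/1000 for u,v in L]
    so=sg*[a,b]
    return np.concatenate([(proj("top",g(Ft))-ft),(proj("side",g(Fs))-fs),(proj("top",g(so))-st),(proj("side",g(so))-ss),proj("top",coverpts(o,R,th,Ct))-ct,proj("side",coverpts(o,R,th,Cs))-cs]).ravel()
r=ls(f,[.43,.17,-.1,38,23,2.],x_scale=[.1,.1,.1,10,10,1],loss="soft_l1");print(r.x.round(4));print(r.fun.reshape(-1,2).round(1).tolist() if r.fun.size%2==0 else 0)
def qx(x0,y0,du,l): return np.array([[x0+(u-du+.5)/10-.5,y0+(v+.5)/10-.5] for u,v in l])
pt=qx(335,265,0,[(88,85),(262,60),(313,372),(137,403)]);Pt=[(35,20,36),(35,-20,36),(-35,-20,36),(-35,20,36)]
ps=qx(345,220,400,[(482,80),(747,120),(530,60),(705,87)]);Ps=[(35,-20,36),(-35,-20,36),(23,-7,62),(-23,-7,62)]
def g(p):
    c,s=np.cos(p[2]),np.sin(p[2]);w=lambda L:[(p[0]+(c*u-s*v)/1000,p[1]+(s*u+c*v)/1000,h/1000) for u,v,h in L]
    return np.concatenate([proj("top",w(Pt))-pt,proj("side",w(Ps))-ps]).ravel()
r=ls(g,[.3,-.1,0],x_scale=[.1,.1,.1]);print(r.x.round(4),r.fun.reshape(-1,2).round(1).tolist())
E
```

```text
[ 0.5888  0.1701 -0.2302 37.3674 22.6431  1.9395]
[[0.4, -1.5], [0.4, -0.8], [0.6, -0.9], [0.2, -0.0], [0.8, 0.2], [-1.1, 0.5], [-0.1, 1.1], [0.9, -0.4], [0.9, -0.5], [0.5, 0.5], [-0.3, -0.1], [0.9, 0.6], [0.2, 1.2], [1.1, 0.1], [1.0, 0.4], [-0.3, -0.5], [0.2, 0.1], [-1.2, -1.4], [1.0, -0.9], [1.2, 0.6], [1.5, 0.5], [-0.5, 1.1]]
[ 0.4637 -0.0732  0.1391] [[-0.5, -0.6], [0.2, -1.1], [0.8, -0.3], [0.0, -0.4], [0.5, 0.4], [0.8, 0.5], [0.4, 0.5], [0.9, 0.5]]
```

```bash
cat >go.py <<'E'
# go.py x y z yaw : remaining move in tool axes (mm) and roll
import sys,numpy as np
from rig import manip
from scipy.spatial.transform import Rotation as Rn
s=manip.get_state();x,y,z,yaw=map(float,sys.argv[1:5])
q=s["ee_rot"];R=Rn.from_quat([q[1],q[2],q[3],q[0]]).as_matrix()
d=np.array([x,y,z])-s["position"]
cy=np.arctan2(R[1,0],R[0,0]);print("t",round(s["clock"],2),"pos",s["position"].round(4),"yaw",cy.round(4),"zaxis",R[:,2].round(3),"F",s["contact_force"].round(1),"w",round(s["width"],4),"gf",round(s["gripper_force"],1))
print("shift mm",(R.T@d*1000).round(1),"roll",round(cy-yaw,4))
E
python3 -m crank '{"translation":[[0,0,0],[26,-29,0],[26,-29,0],[26,-29,0],[26,-29,0],[26,-29,0],[26,-29,0],[26,-29,0]],"roll":[0.102,0,0,0,0,0,0,0],"fingers":[0.4,0.4,0.4,0.4,0.4,0.4,0.4,0.4]}' 20
python3 -m crank '{"translation":[[26,-29,0],[26,-29,0],[26,-29,0],[26,-29,0],[26,-29,0],[26,-29,0],[26,-29,0],[26,-29,0]],"roll":[0,0,0,0,0,0,0,0],"fingers":[0.4,0.4,0.4,0.4,0.4,0.4,0.4,0.4]}'
python3 -m crank '{"translation":[[0,0,10],[0,0,0]],"roll":[0,0],"fingers":[0.4,0.4]}'
python3 go.py .4637 -.0732 .100 .139
```

```text
clock: 0.9
position: [0.2897, -0.3306, 0.207]
ee_rot: [-0.0, 0.998, 0.069, -0.0]
contact_force: [0.1, 0.2, -0.0]
width: 0.0339
gripper_force: 0.0
clock: 1.7
position: [0.4636, -0.072, 0.207]
ee_rot: [0.0, 0.998, 0.069, -0.0]
contact_force: [0.7, -0.8, 0.5]
width: 0.0344
gripper_force: 0.0
clock: 1.9
position: [0.462, -0.0728, 0.1957]
ee_rot: [-0.0, 0.998, 0.071, -0.002]
contact_force: [-0.7, 0.7, -0.2]
width: 0.0343
gripper_force: 0.0
t 1.9 pos [ 0.462  -0.0728  0.1957] yaw 0.1413 zaxis [-0.004  0.    -1.   ] F [-0.7  0.7 -0.2] w 0.0343 gf 0.0
shift mm [ 2.   0.7 95.7] roll 0.0023
```

```bash
python3 -m crank '{"translation":[[1,0,40],[0,0,40],[0,0,36],[0,0,35],[0,0,0],[0,0,0],[0,0,0],[0,0,0]],"roll":[0,0,0,0,0,0,0,0],"fingers":[0.4,0.4,0.4,0.4,0.4,0,0,0]}' 20
python3 go.py .4637 -.0732 .044 .139;python3 - <<'E'
from rig import get_image;import cv2
cv2.imwrite("pics/g1.png",get_image("side"))
E
```

```text
clock: 2.7
position: [0.4657, -0.0743, 0.0482]
ee_rot: [0.001, 0.998, 0.069, 0.002]
contact_force: [0.8, 0.1, 0.2]
width: -0.0003
gripper_force: 0.0
t 2.7 pos [ 0.4657 -0.0743  0.0482] yaw 0.1384 zaxis [ 0.004 -0.001 -1.   ] F [0.8 0.1 0.2] w -0.0003 gf 0.0
shift mm [-1.8 -1.4  4.2] roll -0.0006
```

```bash
python3 - <<'E'
import cv2
from rig import get_image
a=cv2.imread("pics/g1.png")[170:290,300:440];b=get_image("top")[230:350,290:430]
import numpy as np
cv2.imwrite("pics/g1c.png",cv2.resize(np.hstack([a,b]),None,fx=2.85,fy=2.85,interpolation=2))
E
```

```text
(no output)
```

View pics/g1c.png

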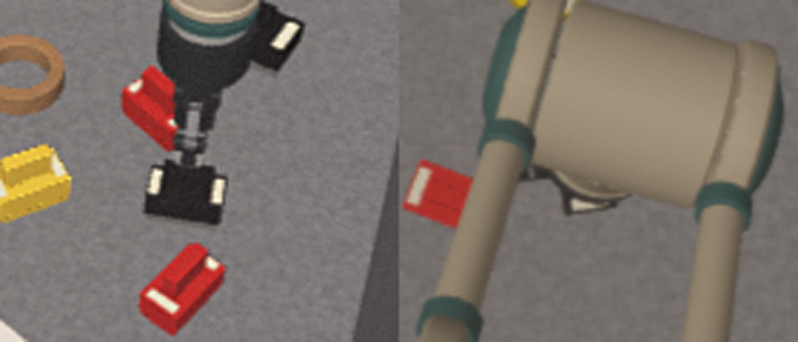

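```bash
python3 - <<'E'
from lib import *
print(proj("side",[[.4657,-.0743,.048],[.4657,-.0743,.062],[.4637,-.0732,.062],[.4637,-.0732,.036]]).round(1))
c,s=np.cos(.139),np.sin(.139)
im=cv2.imread("pics/g1.png")
P=lambda u,v,h:(.4637+(c*u-s*v)/1000,-.0732+(s*u+c*v)/1000,h/1000)
k=10;x0,y0=335,205
o=cv2.resize(im[y0:y0+60,x0:x0+70],None,fx=k,fy=k,interpolation=2)
for a,b,h in [(35,20,36),(-35,7,36)]: pass
for (a,b,h) in [(x,y,h) for x,y,h in [(35,20,36),(-35,20,36),(-35,-20,36),(35,-20,36),(23,7,62),(-23,7,62),(23,-7,62),(-23,-7,62),(32,17,0),(-32,17,0)]]:
    p=proj("side",[P(a,b,h)])[0];cv2.circle(o,(int((p[0]-x0+.5)*k),int((p[1]-y0+.5)*k)),4,(0,255,0),1)
p=proj("side",[[.4657,-.0743,.048]])[0];cv2.circle(o,(int((p[0]-x0+.5)*k),int((p[1]-y0+.5)*k)),5,(0,0,255),2)
o=cv2.convertScaleAbs(o,alpha=2.,beta=15)
cv2.imwrite("pics/g1d.png",o)
E
```

```text
[[365.4 232.4]
 [365.9 228.9]
 [366.5 229.5]
 [365.6 235.9]]
```

View pics/g1d.png

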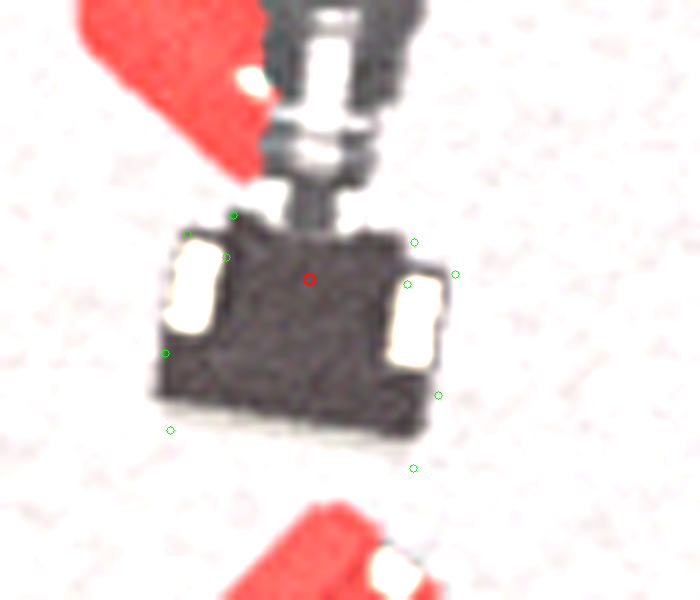

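```bash
python3 - <<'E'
import cv2,numpy as np
a=cv2.imread("pics/side0.png").astype(int);b=cv2.imread("pics/g1.png").astype(int)
print("a");print(a[222:252,354:378].sum(2)//3)
print("b");print(b[222:252,354:378].sum(2)//3)
E
python3 -m crank '{"translation":[[0,0,0]],"roll":[0],"fingers":[0]}'
```

```text
a
[[117 116 114 103  82  71  86 103 113 116 122 122 119 123 114 112 115 115
  118 116 116 117 117 119]
 [115 113 113 116 111  97 116 123 123 122 123 125 121 120 119 114 116 117
  123 122 117 115 112 116]
 [115 114 111 114 111 122 124 125 124 117 115 119 119 118 116 112 117 121
  120 120 118 117 115 114]
 [120 121 120 112  99 118 124 124 121 119 118 116 118 120 116 111 111 120
  122 125 115 115 122 119]
 [115 123 120  90  40  51  62  66  83  95 103 118 120 120 115 114 114 115
  121 122 116 117 116 115]
 [ 94 116 117  90  39  27  40  37  35  45  39  46  53  56  63  76  94  98
  122 121 119 120 121 113]
 [ 53  49  50  39  34  31  33  32  34  35  34  31  29  32  37  40  43  39
   51  62  71  98 119 115]
 [163 125  89  35  31  40  38  38  43  37  39  34  35  32  33  31  31  29
   39  35  37  73 122 121]
 [223 225 204  68  24  35  38  40  37  44  39  32  37  40  39  41  36  37
   34  33  37  73 120 126]
 [222 217 162  53  25  34  37  35  36  35  36  35  40  40  45  43  41  35
   35  32  40  49  61  74]
 [213 202 117  38  29  32  36  32  32  33  36  32  32  36  39  39  31  33
   38  36  38 
[... 4413 characters left out ...]
 31  31  31  32  37
   38  38  40  31  39  77]
 [112 110 107 107 100 100 100  99  98  95  78  79  59  55  51  45  44  42
   38  37  30  27  39  71]
 [125 123 119 116 121 118 117 112 107 110 102 104 101 102 102  99  97  85
   74  51  48  44  63 108]
 [125 125 122 120 123 125 129 127 125 123 123 118 117 110 108 107 102 100
  101 102  99  99 112 125]
 [124 125 128 122 120 124 125 129 123 123 120 118 128 128 124 128 122 119
  117 111 108 110 122 123]
 [131 127 126 128 120 119 122 120 122 125 121 120 124 127 129 126 130 130
  123 122 114 118 125 122]]
clock: 2.9
position: [0.4647, -0.0737, 0.0472]
ee_rot: [0.0, 0.998, 0.069, 0.001]
contact_force: [0.0, -0.0, -0.1]
width: 0.0002
gripper_force: 0.0
```

```bash
for i in 1 2 3; do python3 -m crank '{"translation":[[0,0,1],[0,0,0]],"roll":[0,0],"fingers":[0,0]}' | egrep "pos|force|wid"; done
```

```text
position: [0.4641, -0.0734, 0.0453]
contact_force: [1.0, -0.3, -0.3]
width: 0.0
gripper_force: 0.0
position: [0.464, -0.0735, 0.0441]
contact_force: [0.6, 0.5, -0.1]
width: -0.0001
gripper_force: 0.0
position: [0.4641, -0.0735, 0.0431]
contact_force: [-0.7, -0.2, -0.3]
width: -0.0001
gripper_force: 0.0
```

```bash
python3 - <<'E'
import cv2,numpy as np
from rig import get_image
b=get_image("side");cv2.imwrite("pics/g2.png",b)
f=lambda im:cv2.resize(np.clip((im[195:255,340:390].astype(float)-15)*2.2,0,255).astype(np.uint8),None,fx=8,fy=8,interpolation=2)
cv2.imwrite("pics/g2c.png",np.hstack([f(cv2.imread("pics/side0.png")),f(b)]))
E
```

```text
(no output)
```

View pics/g2c.png

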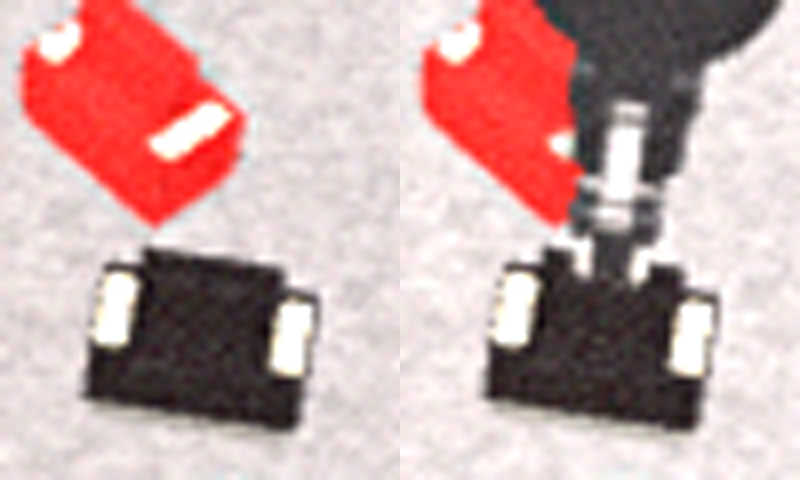

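```bash
for i in 1 2 3 4; do python3 -m crank '{"translation":[[0,0,1],[0,0,0]],"roll":[0,0],"fingers":[0,0]}' | egrep "pos|t_force"; done
```

```text
position: [0.4641, -0.0735, 0.0422]
contact_force: [-0.5, -1.0, 0.2]
position: [0.4641, -0.0735, 0.0412]
contact_force: [-0.2, 0.1, 0.2]
position: [0.4641, -0.0735, 0.0402]
contact_force: [-0.2, -0.5, 0.0]
position: [0.4641, -0.0735, 0.0392]
contact_force: [-0.4, -0.1, 0.3]
```

```bash
python3 - <<'E'
import cv2,numpy as np
from rig import get_image
b=np.mean([get_image("side").astype(float) for _ in range(12)],0);np.save("avg.npy",b)
print(b[222:248,356:378].mean(2).round().astype(int))
t=get_image("top");cv2.imwrite("pics/t2.png",t)
E
```

```text
[[119 109  87  75  71  60  66  75 105 140 129 117 101  56  51  59  94 126
  122 121 125 126]
 [121 123 118 106 114  68  52  58  84 106 112 120 118  71  68  71  94 130
  126 123 121 122]
 [119 120 122 127 122  65  42  51  66  88  92  94  83  54  50  57  92 128
  124 121 121 120]
 [125 117 103 125 124  94  74  79  45  54  56  65  54  42  47  75 114 130
  125 122 125 126]
 [127  96  46  51  62  88 140 117  51  44  45  39  42  49  62  77 126 132
  124 123 124 123]
 [122  93  39  32  34  70 127 115  52  46  48  42  64 115 141  99 127 130
  123 124 126 121]
 [ 53  40  36  33  38  85 146 101  47  43  49  45  74 134 140  55  52  62
   73 105 128 123]
 [ 93  37  34  33  39  87 145  94  48  46  49  44  76 129 114  42  30  35
   41  80 126 127]
 [213  72  27  35  39  51  86  86  48  40  42  44  87 149 114  45  34  35
   41  77 125 129]
 [170  54  29  36  36  34  40  40  33  36  47  58  57  82  54  34  37  37
   38  51  64  79]
 [122  38  31  36  37  36  34  36  36  35  37  38  36  39  34  34  41  40
   38  56  91  72]
 [ 88  31  33  37  37  37  36  37  36  37  37  38  35  36  33  36  34  33
   
[... 618 characters left out ...]
9  38  40  39  38  37  37  75
  164 234 235 206]
 [ 38  38  38  38  40  37  42  43  43  42  44  38  38  41  39  38  37  48
   84 114 134 122]
 [ 38  38  37  36  38  38  36  37  38  37  38  36  38  41  41  42  43  40
   35  38  44  61]
 [ 36  36  38  37  36  38  37  38  37  35  38  37  36  37  37  37  37  35
   34  35  39  58]
 [ 35  34  35  36  36  35  36  36  37  37  36  37  38  37  37  37  37  36
   37  35  33  55]
 [ 50  42  38  38  35  34  36  36  36  33  35  35  35  36  37  37  38  36
   36  34  36  70]
 [101  97  80  78  64  54  50  47  37  38  36  34  35  34  34  35  35  36
   36  32  38  76]
 [106 105 101 102 101 101 100  96  80  78  63  53  51  46  41  38  38  32
   33  30  37  77]]
```

```bash
for i in 1 2 3 4 5; do python3 -m crank '{"translation":[[0,0,1],[0,0,0]],"roll":[0,0],"fingers":[0,0]}' | egrep "pos|t_force"; done
```

```text
position: [0.4641, -0.0735, 0.0382]
contact_force: [-0.3, 0.5, 0.0]
position: [0.4641, -0.0736, 0.038]
contact_force: [-1.0, 0.2, 7.1]
position: [0.4642, -0.0736, 0.038]
contact_force: [-3.7, 1.0, 15.0]
position: [0.4642, -0.0736, 0.0379]
contact_force: [-6.1, 1.9, 23.9]
position: [0.4643, -0.0736, 0.0379]
contact_force: [-7.1, 1.2, 32.4]
```

```bash
python3 -m crank '{"translation":[[0,0,-5],[0,0,-5]],"roll":[0,0],"fingers":[0,0]}' | egrep "pos|t_force"
python3 - <<'E'
from lib import *
from scipy.optimize import least_squares as ls
def qx(x0,y0,du,l): return np.array([[x0+(u-du+.5)/10-.5,y0+(v+.5)/10-.5] for u,v in l])
pt=qx(335,265,0,[(88,85),(262,60),(313,372),(137,403)]);Pt=[(35,20,36),(35,-20,36),(-35,-20,36),(-35,20,36)]
ps=qx(345,220,400,[(482,80),(747,120),(530,60),(705,87)]);Ps=[(35,-20,36),(-35,-20,36),(23,-7,62),(-23,-7,62)]
def g(p):
    c,s=np.cos(p[2]),np.sin(p[2]);w=lambda L:[(p[0]+(c*u-s*v)/1000,p[1]+(s*u+c*v)/1000,h/1000+p[3]) for u,v,h in L]
    return np.concatenate([proj("top",w(Pt))-pt,proj("side",w(Ps))-ps]).ravel()
r=ls(g,[.46,-.07,.14,0],x_scale=[.1,.1,.1,.1]);print(r.x.round(4),r.fun.reshape(-1,2).round(1).tolist())
# tip: where is it if real tip is at (.464,-.0735,z)?
for z in(.038,.05,.062):print(z,proj("side",[[.4642,-.0736,z],[.4642,-.0636,z]]).round(1).tolist())
# mat/robot check: base
print(proj("top",[[0,0,0]]),proj("side",[[0,0,0]]))
E
```

```text
position: [0.4643, -0.0736, 0.0448]
contact_force: [0.5, -0.3, -0.4]
[ 0.4635 -0.0727  0.1393  0.0016] [[-0.7, -0.7], [0.1, -1.1], [0.6, -0.3], [-0.1, -0.4], [0.6, 0.2], [0.9, 0.2], [0.4, 0.2], [0.9, 0.2]]
0.038 [[365.6, 235.2], [364.5, 238.1]]
0.05 [[366.0, 232.3], [364.9, 235.2]]
0.062 [[366.4, 229.3], [365.4, 232.2]]
[[325.76317548 511.83317852]] [[547.45198827 319.33743596]]
```

```bash
python3 -m crank '{"translation":[[0,0,0],[0,0,0],[0,0,0]],"roll":[0,0,0],"fingers":[0.4,0.4,0.4]}' | egrep "wid|t_force"
python3 -m crank '{"translation":[[0,0,6],[0,0,5],[0,0,0]],"roll":[0,0,0],"fingers":[0.4,0.4,0.4]}' | egrep "pos|wid|t_force"
python3 -m crank '{"translation":[[0,0,5],[0,0,5],[0,0,3],[0,0,0]],"roll":[0,0,0,0],"fingers":[0.4,0.4,0.4,0.4]}' | egrep "pos|wid|t_force"
```

```text
contact_force: [0.7, 0.3, 0.7]
width: 0.0341
position: [0.4632, -0.0733, 0.0321]
contact_force: [-0.3, 1.0, 0.1]
width: 0.0346
position: [0.4638, -0.0734, 0.0197]
contact_force: [0.2, 0.6, 0.5]
width: 0.0343
```

```bash
python3 -m crank '{"translation":[[0,0,0],[0,0,0],[0,0,0],[0,0,0]],"roll":[0,0,0,0],"fingers":[0,0,0,0]}' 25
python3 -m crank '{"translation":[[0,0,-10],[0,0,-30],[0,0,-40],[0,0,0]],"roll":[0,0,0,0],"fingers":[0,0,0,0]}' 25
```

```text
clock: 7.6
position: [0.4643, -0.0736, 0.0204]
ee_rot: [0.0, 0.998, 0.069, 0.0]
contact_force: [-0.3, 0.4, -1.8]
width: 0.0133
gripper_force: 28.9
clock: 8.0
position: [0.4682, -0.0747, 0.1054]
ee_rot: [0.002, 0.998, 0.069, 0.005]
contact_force: [1.2, -1.6, -2.2]
width: 0.0135
gripper_force: 28.8
```

```bash
python3 -m crank '{"translation":[[0,0,-25],[0,0,-25],[0,0,0],[0,0,0],[0,0,0]],"roll":[0.1,0.1,0.1,0.069,0],"fingers":[0,0,0,0,0]}' |grep pos; python3 go.py .5917 .1694 .155 -.230
```

```text
position: [0.4635, -0.0733, 0.1501]
t 8.5 pos [ 0.4635 -0.0733  0.1501] yaw -0.23 zaxis [-0.001  0.    -1.   ] F [-1.  -0.7 -2.5] w 0.0131 gf 28.7
shift mm [  69.4 -265.5   -4.9] roll -0.0
```

```bash
python3 -m crank '{"translation":[[9,-33,-2],[9,-33,-2],[9,-33,0],[9,-33,0],[9,-33,0],[8,-33,0],[8,-33,0],[8,-34,0]],"roll":[0,0,0,0,0,0,0,0],"fingers":[0,0,0,0,0,0,0,0]}' |grep pos; python3 -m crank '{"translation":[[0,0,0],[0,0,8],[0,0,0],[0,0,0]],"roll":[0,0,0,0],"fingers":[0,0,0,0]}' |grep pos; python3 go.py .5917 .1694 .137 -.230
```

```text
position: [0.5917, 0.1699, 0.1534]
position: [0.5907, 0.1676, 0.1455]
t 9.7 pos [0.5907 0.1676 0.1455] yaw -0.2309 zaxis [-0.002 -0.001 -1.   ] F [-0.8  0.2 -2.3] w 0.0133 gf 28.6
shift mm [ 0.5 -2.   8.5] roll -0.0009
```

```bash
python3 -m crank '{"translation":[[0,-2,10],[0,0,10],[0,0,6],[0,0,0],[0,0,0]],"roll":[0,0,0,0,0],"fingers":[0,0,0,0,0]}' |egrep "pos|t_f"; for i in 1 2 3; do python3 -m crank '{"translation":[[0,0,2],[0,0,0]],"roll":[0,0],"fingers":[0,0]}' |egrep "pos|t_f"; done
```

```text
position: [0.5922, 0.1706, 0.12]
contact_force: [-0.3, -0.3, -2.4]
position: [0.5924, 0.1707, 0.1184]
contact_force: [-0.1, -0.7, -2.4]
position: [0.5922, 0.1707, 0.1161]
contact_force: [0.3, -0.2, -3.0]
position: [0.5921, 0.1707, 0.114]
contact_force: [0.5, 0.0, -2.5]
```

```bash
for i in 1 2 3; do python3 -m crank '{"translation":[[0,0.4,1],[0,0,1],[0,0,0]],"roll":[0,0,0],"fingers":[0,0,0]}' |egrep "pos|t_f"; done
```

```text
position: [0.5921, 0.1702, 0.1121]
contact_force: [-0.3, -0.2, -2.4]
position: [0.5923, 0.1701, 0.1113]
contact_force: [-1.5, 0.2, 4.3]
position: [0.5922, 0.1701, 0.111]
contact_force: [-4.1, 1.6, 12.7]
```

```bash
python3 -m crank '{"translation":[[-3,0,2],[-2.8,0,2],[0,0,0]],"roll":[0,0,0],"fingers":[0,0,0]}' 25 |egrep "pos|t_f|wid";python3 -m crank '{"translation":[[-2.7,0,2.3],[-2.6,0,2.3],[0,0,0]],"roll":[0,0,0],"fingers":[0,0,0]}' |egrep "pos|t_f|wid"
```

```text
position: [0.5871, 0.1712, 0.1071]
contact_force: [-3.4, 0.4, 11.1]
width: 0.0132
position: [0.5815, 0.1724, 0.102]
contact_force: [-3.7, 0.6, 10.5]
width: 0.0132
```

```bash
python3 -m crank '{"translation":[[-2.4,0,2.5],[-2.4,0,2.6],[0,0,0]],"roll":[0,0,0],"fingers":[0,0,0]}' |egrep "pos|t_f|wid";python3 -m crank '{"translation":[[-2,0,2.8],[-2.1,0,2.9],[0,0,0]],"roll":[0,0,0],"fingers":[0,0,0]}' |egrep "pos|t_f|wid"
python3 - <<'E'
import cv2,numpy as np
from rig import get_image
b=get_image("side");cv2.imwrite("pics/p3.png",b)
cv2.imwrite("pics/p3c.png",cv2.resize(b[205:335,225:325],None,fx=4.6,fy=4.6,interpolation=2))
E
```

```text
position: [0.5766, 0.1735, 0.0965]
contact_force: [-4.2, 1.0, 10.2]
width: 0.013
position: [0.5721, 0.1746, 0.0905]
contact_force: [-5.5, 0.6, 9.1]
width: 0.0133
```

View pics/p3c.png

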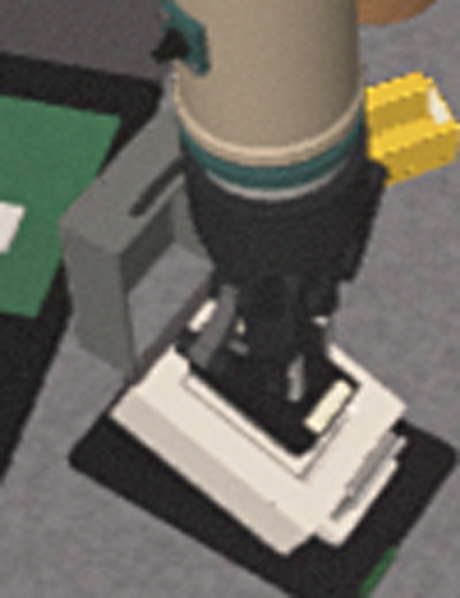

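```bash
python3 -m crank '{"translation":[[-0.8,0,-1.8],[-2.3,0,1.1],[-2.2,0,1],[0,0.4,0],[0.8,0,1.8],[0,0,0]],"roll":[0,0,0,0,0,0],"fingers":[0,0,0,0,0,0]}' |egrep "pos|t_f|wid";for i in 1 2; do python3 -m crank '{"translation":[[0.9,0,1.8],[0.9,0,1.8],[0,0,0]],"roll":[0,0,0],"fingers":[0,0,0]}' |egrep "pos|t_f|wid";done
```

```text
position: [0.568, 0.1746, 0.0862]
contact_force: [-0.4, 0.1, -1.4]
width: 0.0134
position: [0.5698, 0.1742, 0.0828]
contact_force: [0.8, 0.4, -2.0]
width: 0.0133
position: [0.5715, 0.1738, 0.0792]
contact_force: [0.3, 0.7, -2.3]
width: 0.0133
```

```bash
for i in 1 2 3; do python3 -m crank '{"translation":[[0.9,0,1.8],[0.9,0,1.8],[0,0,0]],"roll":[0,0,0],"fingers":[0,0,0]}' |egrep "pos|t_f";done
```

```text
position: [0.5732, 0.1734, 0.0756]
contact_force: [-0.6, 0.5, -3.4]
position: [0.5749, 0.173, 0.0719]
contact_force: [-0.9, -0.5, -3.1]
position: [0.5765, 0.1726, 0.0683]
contact_force: [-0.6, -0.2, -3.8]
```

```bash
for i in 1 2 3; do python3 -m crank '{"translation":[[0.9,0,1.8],[0.9,0,1.8],[0,0,0]],"roll":[0,0,0],"fingers":[0,0,0]}' |egrep "pos|t_f";done
```

```text
position: [0.5781, 0.1722, 0.0647]
contact_force: [-2.6, 0.5, -3.3]
position: [0.5797, 0.1718, 0.0611]
contact_force: [-4.3, 0.3, -2.3]
position: [0.5811, 0.1715, 0.0579]
contact_force: [-5.5, 0.8, -1.8]
```

```bash
for i in 1 2; do python3 -m crank '{"translation":[[0.3,0,1.8],[0,0,0]],"roll":[0,0],"fingers":[0,0]}' |egrep "pos|t_f";done
```

```text
position: [0.581, 0.1716, 0.0577]
contact_force: [-8.5, 0.7, 7.9]
position: [0.5809, 0.1716, 0.0574]
contact_force: [-12.6, 1.0, 16.7]
```

```bash
python3 -m crank '{"translation":[[0,0,-1.5],[0,0,0],[0,0,0],[0,0,-20],[0,0,-25],[0,0,0],[0,0,0],[0,0,0]],"roll":[0,0,0,0,0,0,0,0],"fingers":[0,0.4,0.4,0.4,0.4,0,0,0]}' |egrep "pos|t_f|wid"
python3 - <<'E'
import cv2,numpy as np
from rig import get_image
b=get_image("side");t=get_image("top");cv2.imwrite("pics/s4.png",b);cv2.imwrite("pics/t4.png",t)
f=lambda im,x,y:cv2.resize(im[y:y+110,x:x+80],None,fx=5,fy=5,interpolation=2)
cv2.imwrite("pics/s4c.png",np.hstack([f(t,205,165),f(b,235,230)]))
E
```

```text
position: [0.5826, 0.171, 0.0999]
contact_force: [-0.5, -0.4, -0.0]
width: -0.0002
```

View pics/s4c.png

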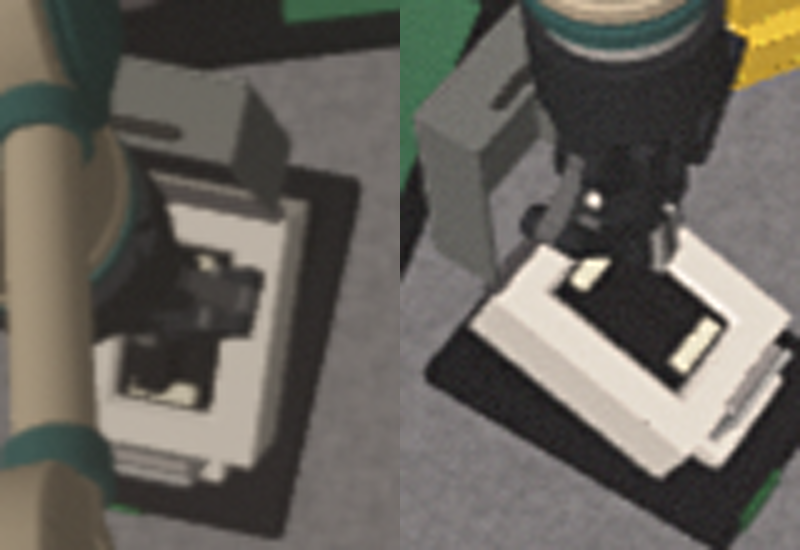

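The picture shows the pack squarely in the socket, its top about flush with the face. I'll press on the rib with closed fingers to make sure it is home.

```bash
python3 -m crank '{"translation":[[-6,0,8],[0,0,6],[0,0,3],[0,0,2],[0,0,1],[0,0,0]],"roll":[0,0,0,0,0,0],"fingers":[0,0,0,0,0,0]}' |egrep "pos|t_f"
for i in 1 2 3 4; do python3 -m crank '{"translation":[[0,0,1.2],[0,0,0]],"roll":[0,0],"fingers":[0,0]}' |egrep "pos|t_f";done
```

```text
position: [0.577, 0.1727, 0.0808]
contact_force: [0.1, 0.3, 1.0]
position: [0.5772, 0.1727, 0.0801]
contact_force: [0.3, -0.4, 0.3]
position: [0.5774, 0.1727, 0.0799]
contact_force: [-1.5, -0.5, 6.7]
position: [0.5775, 0.1727, 0.0797]
contact_force: [-3.2, -0.3, 11.8]
position: [0.5775, 0.1728, 0.0796]
contact_force: [-3.5, -1.2, 17.7]
```

```bash
python3 -m crank '{"translation":[[-5,0,-20],[0,0,-40],[0,0,-40],[0,0,-40],[0,0,0],[0,0,0]],"roll":[0,0,0,0,0,0],"fingers":[0,0,0,0,0,0]}' |egrep "pos|t_f"
python3 -m crank '{"translation":[[30,0,0],[35,0,0],[35,0,0],[30,0,0],[0,0,0],[0,0,0]],"roll":[0,0,0,0,0,0],"fingers":[0,0,0,0,0,0]}' |egrep "pos|t_f"; python3 go.py 0.6998 0.1441 .168 -.23
```

```text
position: [0.5724, 0.1739, 0.2172]
contact_force: [0.0, -0.2, -0.3]
position: [0.6976, 0.1438, 0.2131]
contact_force: [-0.0, 0.8, -0.1]
t 19.85 pos [0.6976 0.1438 0.2131] yaw -0.2309 zaxis [-0.005 -0.    -1.   ] F [-0.   0.8 -0.1] w 0.0002 gf 0.0
shift mm [ 2.3 -0.9 45.1] roll -0.0009
```

```bash
python3 -m crank '{"translation":[[2,0,20],[0,0,20],[0,0,6],[0,0,0],[0,0,0]],"roll":[0,0,0,0,0],"fingers":[0,0,0,0,0]}' |egrep "pos|t_f"
python3 -m crank '{"translation":[[-10,0,0],[-10,0,0],[-8,0,0],[-8,0,-1],[-8,0,-2],[-8,0,-2],[0,0,0]],"roll":[0,0,0,0,0,0,0],"fingers":[0,0,0,0,0,0,0]}' |egrep "pos|t_f"
```

```text
position: [0.7003, 0.144, 0.1709]
contact_force: [0.4, -0.6, 0.2]
position: [0.6486, 0.156, 0.1757]
contact_force: [0.0, 0.3, 0.1]
```

```bash
python3 -m crank '{"translation":[[-10,0,1],[-10,0,3],[-11,0,4],[-9,0,4],[-9,0,4],[-8,0,5],[0,0,0]],"roll":[0,0,0,0,0,0,0],"fingers":[0,0,0,0,0,0,0]}' |egrep "pos|t_f"
python3 - <<'E'
import cv2,numpy as np
from rig import get_image
b=get_image("side");cv2.imwrite("pics/s5.png",b)
cv2.imwrite("pics/s5c.png",cv2.resize(b[200:340,220:330],None,fx=4.2,fy=4.2,interpolation=2))
E
```

```text
position: [0.5923, 0.1688, 0.153]
contact_force: [0.8, -0.7, -0.3]
```

View pics/s5c.png

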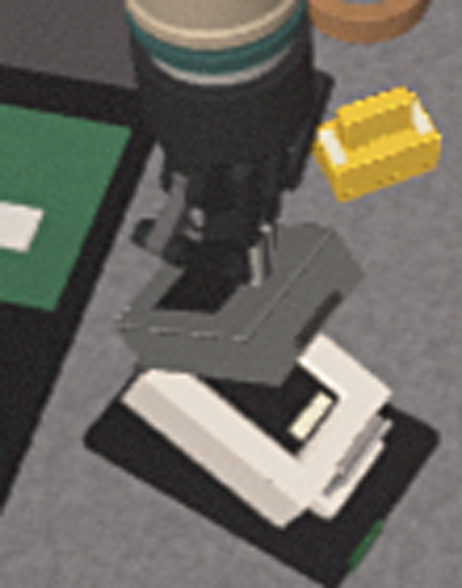

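```bash
python3 -m crank '{"translation":[[-7,0,6],[-7,0,7],[-7,0,7],[-8,0,8],[-8,0,9],[-9,0,9],[0,0,0]],"roll":[0,0,0,0,0,0,0],"fingers":[0,0,0,0,0,0,0]}' |egrep "pos|t_f"
python3 -m crank '{"translation":[[-5,0,6],[-4,0,6],[-3,0,6],[0,0,3],[0,0,0],[0,0,0]],"roll":[0,0,0,0,0,0],"fingers":[0,0,0,0,0,0]}' |egrep "pos|t_f"
```

```text
position: [0.5465, 0.1791, 0.1063]
contact_force: [-0.4, -0.6, 0.1]
position: [0.5382, 0.1817, 0.0871]
contact_force: [0.3, -0.4, -0.4]
```

```bash
python3 -m crank '{"translation":[[-1,0,4],[-1,0,4],[0,0,2],[0,0,0]],"roll":[0,0,0,0],"fingers":[0,0,0,0]}' |egrep "pos|t_f"
for i in 1 2 3 4; do python3 -m crank '{"translation":[[0,0,2],[0,0,0]],"roll":[0,0],"fingers":[0,0]}' |egrep "pos|t_f";done
```

```text
position: [0.5356, 0.1821, 0.0766]
contact_force: [-0.4, -0.3, 0.1]
position: [0.5361, 0.1823, 0.0756]
contact_force: [-0.2, -1.6, 2.7]
position: [0.5361, 0.1823, 0.0741]
contact_force: [-1.7, 0.1, 6.3]
position: [0.5361, 0.1823, 0.0715]
contact_force: [-0.5, 0.3, 3.8]
position: [0.5358, 0.1822, 0.0685]
contact_force: [-0.2, 0.6, 0.4]
```

```bash
for i in 1 2 3; do python3 -m crank '{"translation":[[0,0,1.5],[0,0,0]],"roll":[0,0],"fingers":[0,0]}' |egrep "pos|t_f";done
```

```text
position: [0.5358, 0.1822, 0.0671]
contact_force: [-0.6, -0.4, 0.6]
position: [0.536, 0.1822, 0.0666]
contact_force: [-1.5, -0.9, 4.1]
position: [0.5361, 0.1823, 0.0663]
contact_force: [-3.2, -1.1, 10.9]
```

```bash
python3 -m crank '{"translation":[[0,0,-20],[0,0,-40],[0,0,-40],[-30,0,-20],[-40,0,0],[-40,0,0],[0,0,0],[0,0,0]],"roll":[0,0,0,0,0,0,0,0],"fingers":[0,0,0,0,0,0,0,0]}' |egrep "clock|pos|t_f"
python3 - <<'E'
from lib import *
from rig import get_image
a=cv2.imread("pics/side0.png");at=cv2.imread("pics/top0.png")
b=get_image("side");t=get_image("top");cv2.imwrite("pics/fs.png",b)
o=np.array([.5888,.1701,.075]);R=bayR(-.2302)
Q=[(.107,.038,.034),(.107,-.038,.034),(.107,-.038,0),(.107,.038,0)]
# cover end wall / shape fit by colour: compare the observed cover mask in side view with the predicted hull per angle
hsv=b.astype(int);g=b.mean(2);m=((g>60)&(g<135)).astype(np.uint8)
chg=(np.abs(b.astype(int)-a).max(2)>25)
L=[(d,y,h) for d in(.002,.107) for y in(.038,-.038) for h in(0,.034)]
for th in(0,.05,.1,.2):
    hull=cv2.convexHull(proj("side",coverpts(o,R,th,L)).astype(np.float32)).round().astype(np.int32)
    M=np.zeros(g.shape,np.uint8);cv2.fillPoly(M,[hull],1);roi=np.zeros_like(M);roi[215:345,225:330]=1
    blk=cv2.convexHull(proj("side",[o+R@np.array([u,v,0]) for u in(-.055,.055) for v in(-.042,.042)]).astype(np.float32)).round().astype(np.int32)
    B=np.zeros_like(M);cv2.fillPoly(B,[blk],1)
    white=(g>150)
    print(th,"white in cover hull",int((white&(M>0)).sum()),"of",int(M.sum()),"nonwhite face px outside hull",int((~white&(B>0)&(M==0)).sum()))
# other objects unchanged
for n,x,y,w,h in[("bottle/spare",365,110,60,90),("tape",288,180,40,32),("driver",200,385,100,45)]:
    print(n,int((np.abs(b[y:y+h,x:x+w].astype(int)-a[y:y+h,x:x+w]).max(2)>40).sum()))
E
python3 go.py .5 .2 .2 -.23
```

```text
clock: 25.7
position: [0.4286, 0.2076, 0.1849]
contact_force: [-0.3, 0.2, 0.7]
0 white in cover hull 52 of 1947 nonwhite face px outside hull 26
0.05 white in cover hull 51 of 1968 nonwhite face px outside hull 26
0.1 white in cover hull 20 of 1977 nonwhite face px outside hull 30
0.2 white in cover hull 13 of 2049 nonwhite face px outside hull 60
bottle/spare 3057
tape 0
driver 0
t 25.8 pos [0.4301 0.2074 0.1847] yaw -0.2303 zaxis [ 0.001 -0.    -1.   ] F [ 0.3 -1.2 -0.2] w -0.0 gf 0.0
shift mm [ 69.8  -8.8 -15.2] roll -0.0003
```

```bash
python3 - <<'E'
import cv2,numpy as np
from rig import manip,get_image
a=cv2.imread("pics/top0.png").astype(int);t=get_image("top").astype(int)
n=[int((np.abs(t-a)[y:y+h,x:x+w].max(2)>40).sum()) for x,y,w,h in[(440,255,120,60),(375,178,45,45)]];print(n)
if max(n)<15: print(manip.sign_off())
E
```

```text
[0, 0]
the job is handed in; nothing more can be done
None
```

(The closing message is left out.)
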